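Shut the warmer box and hold the contact thermometer on its measuring disc

TASK

The warming box on the sloping stand has been loaded: first push its lid fully shut. Then lift the contact thermometer out of its wooden holder by its handle and hold its spring foot on the middle of the round disc on the shut lid, square to the sloping disc (not plumb), pressing gently so that the spring foot is pushed in about half-way and is never rammed hard against its stop. Finish while holding it there, still gripped and pressing; leave the bottle, bowl and jar alone.

Things in the scene. Friction and masses are not known exactly. Their poses are not given: they have to be found in the camera images.
- warmer: steel warming box, open-topped, 200 mm deep, 260 mm wide, 90 mm high, loaded with jars, on a fixed stand that slopes down 0.30 rad (17 deg) to its front, the robot's side; so the shut lid slopes as much. Origin on the counter under its middle, z up, x level from front to back; turned by up to 0.25 rad
- lid (a joint): opening angle of the warmer's aluminium lid, rad: 0 fully shut, grows as its front edge rises; starts at 0.6 to 1.1. The hinge runs along the box's far top edge and is stiff: the lid (0.3 kg) stays where it is left, and is shut by pushing down near its front edge with about 2 N
- lid_hinge (a point): mid-point of the hinge axis, at the lid's underside, 160 mm above the counter. Its axes turn with the lid: x from the lid's front edge to the hinge, y along the hinge axis, z out of the lid's top; opening turns the lid by the joint angle about +y. Lid: 205 mm from hinge to front edge, 270 mm wide, 8 mm thick, with a black lip 15 mm long, 120 mm wide, beyond that edge
- lid_front (a point): point on the lid's top face 15 mm behind its front edge, mid-width: a good place to push; at (-190, 0, 8) mm from lid_hinge in its axes; same axes; moves with the lid
- disc (a point): centre of the top face of the measuring disc: a round dark steel disc 36 mm across, 3 mm proud of the lid's top, at (-95, -45, 11) mm from lid_hinge in its axes; z is square out of the disc; moves with the lid; about 130 mm above the counter once the lid is shut. (The rectangular plate on the lid's other half is not it.)
- holder: wooden block 80 x 80 x 50 mm high, fixed to the counter to the left or right of the box, with an upright through hole 28 mm across at its middle, in which the thermometer stands. Origin: centre of its underside; z up
- probe_mid (a point): middle of the thermometer's grip handle, on its axis: a plain black cylinder 26 mm across, 87 mm long, upright in the holder with this point 99.5 mm above the counter. z points from foot to handle. Below the handle: a steel collar 40 mm across, 6 mm thick, resting on the holder's top, then a neck 25 mm across. Any grasp yaw will do. 0.13 kg
- probe_foot (a point): centre of the end face of the thermometer's spring foot, a flat steel disc 16 mm across, 91.5 mm below the handle's middle when the spring is out; z points from foot to handle; moves with the foot. The thermometer reaches 42 mm down into the holder, so lift it 60 mm or more
- probe_tip (a joint): how far the spring foot is pushed into the thermometer, m: 0 out, 0.014 at its stop. Pushing it takes 0.9 N at first plus 0.45 N per mm: about 4 N half-way, 7 N at the stop
- sauce_bottle: green glass bottle, 64 mm across, 170 mm high, standing on the counter on the other side of the box from the holder; origin at the centre of its base. Bystander
- bowl: glass bowl 100 mm across, 45 mm high, to one side, farther from the robot than the holder or bottle; origin at the centre of its base. Bystander
- spice_jar: amber jar 60 mm across, 90 mm high, to one side, farther from the robot than the holder or bottle; origin at the centre of its base. Bystander
Things that resemble listed ones, but are neither listed nor needed, are in the scene too. Of the things like the part that bears probe_mid, leave any that is purple; of the rest the smaller one is meant.

How it is judged (in metres and radians):
On the way, in this order (a step that is already met when the one before it is completed fails the run):
1. the lid is fully shut (value of joint lid below 0.03 rad), for 0.2 s.
2. the thermometer is lifted clear of its holder, in the fingers, the lid still shut (value of joint lid below 0.03 rad and z of probe_mid in the frame of holder above 0.15 m and contact force between the fingers and probe above 1 N), for 0.2 s.
At the end, for the whole second after the job is handed in: Lid within 0.03 rad of shut; foot centre within 10 mm of the disc centre; thermometer within 0.16 rad of square to the disc, handle up; foot pushed in 2.5 to 11.8 mm, pressing with 1 to 8 N; still gripped, at rest; bottle, bowl and jar within 20 mm of their starts (value of joint lid below 0.03 rad and distance between probe_foot and disc below 0.01 m and angle between the z axis of probe_mid and the z axis of disc, either way round below 0.16 rad and angle between probe_mid's own z axis and vertical below 1 rad and contact force between probe and lid between 1 and 8 N and value of joint probe_tip between 0.0025 and 0.0118 m and contact force between the fingers and probe above 1 N and linear speed of probe below 0.02 m/s and distance of each of sauce_bottle, bowl, spice_jar from where it was at the start of the episode below 0.02 m); the arm keeps its last pose, push and grip.
It fails at once if the thermometer is rammed against the lid (over 15 N) (contact force between probe and lid above 15 N).
It fails at once if a bystander is shifted or tipped (distance of any of sauce_bottle, bowl, spice_jar from where it was at the start of the episode above 0.03 m or angle between any of sauce_bottle, bowl, spice_jar's own z axis and vertical above 0.4 rad).
It also fails if it takes over 58 s, if anything falls off the work surface, if the arm or the gripper's body presses on something with over 40 N, if the wrist force passes 120 N, or if a joint passes its speed limit or range.

ROBOT

A 6-joint arm with a two-finger parallel gripper is mounted at the origin on the work surface. World frame = base frame: x ahead of the robot, y to its left, z up, the work surface at z = 0. Lengths are in m, angles in degrees, forces in N, time in s.
With the tool pointing down it reaches from about 0.4 to 0.825 m from the base axis. Payload 7 kg.
Tool frame: the origin (TCP) lies on the centre line of the jaws, within the pads' length; the fingertips stand 8 mm ahead of it and the grasp point (between the pads) lies 11 mm behind it (r.tcp_to_tips is the distance from the TCP to the fingertips, in m); z points along the fingers, y is the direction in which the jaws open and shut (so a half turn about z gives the same grasp; the last joint's range is limited). The gripper opens to 88 mm and grips with 3 to 60 N. Pads are 19 mm wide; open, the fingers measure 130 mm over their backs; the gripper's body (78 mm by 193 mm) begins 47 mm behind the grasp point.
Start: joints at [84.173, 20.546, 0.682, 0, -70.136, -16.507], TCP at [0.257, 0.624, 0.235] pointing down, gripper open.
Joint ranges: [-176.03, 176.03], [-82.01, 121.73], [-58.28, 71.71], [-173.87, 95.51], [-174.79, -0.11], [-173.66, 173.66]. Speed limits (degrees/s): [136.94, 136.94, 172.46, 180, 180, 180].

INTERFACE

Orientations are given as [roll, pitch, yaw] about the fixed x, y, z axes, in that order (R = Rz(yaw) Ry(pitch) Rx(roll)).
In Python, from plant import r gives the robot as it stands.
- The arm moves only by the tool drive_tool, never from a script. Its argument "plan" is text: rows parted by semicolons, each of 4 numbers parted by spaces: the shift along the tool's x, y, z in cm, then the turn about the tool's z in rad. A call has 1 to 8 rows; each row is the pose to reach, as a shift and turn from the pose commanded when the call began, along the tool's axes at that moment; what a row does not reach only later rows make up. A row lasts 1/8 s, in which the tool goes at most 62.5 mm and 10.7 degrees, less where a joint would pass 70% of its speed; a pose out of reach is approached as far as the arm can. A call with a gripper value outside its range is refused whole. "fingers" is the closure, from -1 (fully open) to 1 (shut), set as the call begins (left out, the last holds). The fingers move at their own pace and stop on an object; "squeeze" is the grip in N (left out, the last holds). Time passes only in rows, so rows that repeat a pose let the fingers close. It gives the time, the measured TCP pose, the force and the opening at its end, in the units of the state.
- r.get_state(): the state, without advancing time (a new reading comes with each control period).
- r.capture(name): name is "scene" or "top" or "wrist"; returns a dict with "frame" (384x512x3 uint8, red, green, blue), "fovy" (degrees; the focal length in pixels is half the picture's height over the tangent of half this angle, whatever the lens; pixels are square), "cx", "cy" (the principal point, pixels), "rvec" (rotation vector, rad) and "tvec" (3), from world to camera coordinates, as OpenCV has them. Camera axes: x right, y down, z forward; pixel columns grow to the right and rows downward; lengths in m; the calibration is good to about 2 mm. A picture is of the moment at which its call begins. There is no depth.
- r.close_job(): hands the job in, once; it reports no verdict.
The state is a dict: "time_s": time; "joints": joint angles; "qd": joint speeds; "joint_torque": joint torques, N m; "tcp_pos": TCP position; "eef_rot": TCP orientation; "contact_force": force on the tool from outside, world axes, zero at the start; "moment": the same for the moment, N m; "gripper_width": finger opening in m.
Only numpy, scipy, OpenCV 4.12 (cv2) and the standard library are available. Lean on these libraries where they do the work, as an engineer would, in place of code of your own. Each camera call takes 0.05 s, during which the arm holds its last target. There are 200 camera calls.

## Working session

There is one attempt and no reset: what is moved stays moved. The work goes in short steps, Python scripts to look and compute and a tool call to move; the robot and the scene stay as the last step left them, time stands still between calls to the robot, and variables do not carry over. Pictures are saved under pics/ and viewed, about 8 in all and at most 12, crops included, and the job is handed in when it is done.

Besides the shell and the picture viewer there is one more tool, called after ">>>" by a JSON object that holds its "method" and its "body". drive_tool: Moves the arm, as the interface text tells. Its arguments: {"type":"object","properties":{"plan":{"type":"string"},"fingers":{"type":"number"},"squeeze":{"type":"number"}},"required":["plan"]}

```bash
mkdir -p pics; ls; cat > h.py <<'E'
import numpy as np, cv2
from plant import r
def cap(n,f=None):
    c=r.capture(n)
    if f: cv2.imwrite('pics/'+f,c['frame'][:,:,::-1])
    h=c['frame'].shape[0]; c['f']=h/2/np.tan(np.radians(c['fovy'])/2)
    c['R']=cv2.Rodrigues(np.array(c['rvec'],float))[0]; c['t']=np.array(c['tvec'],float).ravel()
    return c
def ray(c,u,v):
    d=c['R'].T@np.array([(u-c['cx'])/c['f'],(v-c['cy'])/c['f'],1]); return -c['R'].T@c['t'], d/np.linalg.norm(d)
def onz(c,u,v,z):
    o,d=ray(c,u,v); return o+d*(z-o[2])/d[2]
def proj(c,p):
    q=c['R']@np.array(p,float)+c['t']; return np.array([c['f']*q[0]/q[2]+c['cx'],c['f']*q[1]/q[2]+c['cy']])
def tri(rays):
    A=0;b=0
    for o,d in rays:
        P=np.eye(3)-np.outer(d,d); A=A+P; b=b+P@o
    return np.linalg.solve(A,b)
E
python3 - <<'E'
from h import *
import pickle
a=cap('scene','s0.png');b=cap('top','t0.png');pickle.dump((a,b),open('c0.pkl','wb'))
for c in(a,b): print(ray(c,256,192),c['f'],c['cx'],c['cy'])
cv2.imwrite('pics/st0.png',np.hstack([cv2.resize(x['frame'][:,:,::-1],(800,600)) for x in (a,)]))
print(r.get_state())
E
```

```text
pics
(array([ 1.26559765, -0.47437582,  0.88715632]), array([-0.59606541,  0.3987705 , -0.69691328])) 435.28138434107126 255.09144450667233 187.33935381216747
(array([ 0.43554898, -0.02739913,  1.37045427]), array([ 0.0999983 , -0.0053905 , -0.99497301])) 418.2144536183413 260.9366768988063 192.14133373976748
{'time_s': 0.1, 'joints': array([ 8.41748183e+01,  2.05869683e+01,  6.40564369e-01, -1.72327951e-02,
       -7.01341148e+01, -1.65092231e+01]), 'qd': array([-0.02611103, -0.17921625,  0.04087981,  0.05180637, -0.01575161,
        0.0266337 ]), 'joint_torque': array([-1.86981248e-03, -5.84166741e+01,  2.93748719e+01,  7.01561451e+00,
        1.01078243e-02, -5.23309711e-05]), 'tcp_pos': array([0.25635043, 0.62399405, 0.23373374]), 'eef_rot': array([ 1.79918197e+02, -7.34997964e-03, -2.23402669e+01]), 'contact_force': array([-0.79150098,  0.37606012,  0.4008658 ]), 'moment': array([ 0.00740111, -0.0122631 , -0.06351252]), 'gripper_width': 0.08779617445065868}
```

View pics/st0.png

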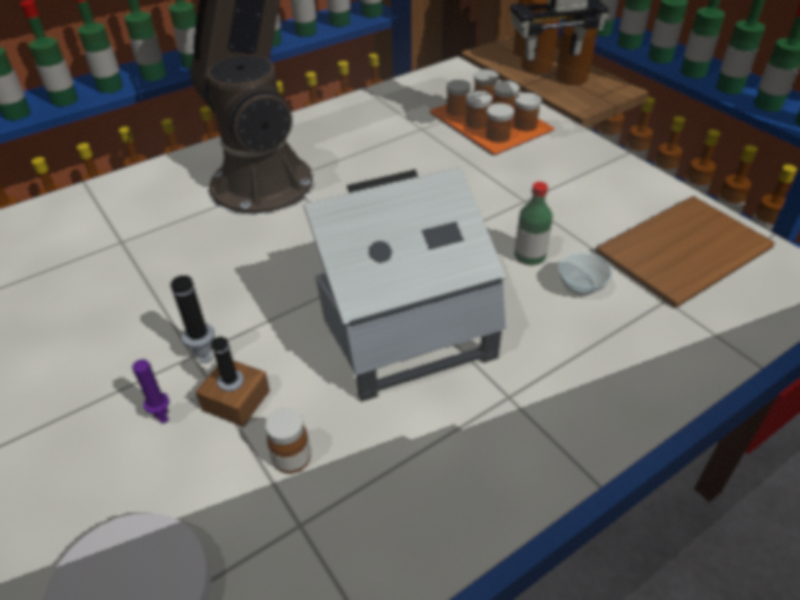

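View pics/t0.png

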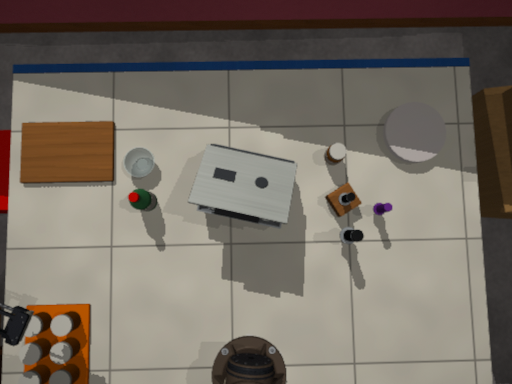

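```bash
python3 - <<'E'
from h import *
import pickle
a,b=pickle.load(open('c0.pkl','rb'))
I=lambda c,x,y,w,h,s:cv2.resize(c['frame'][y:y+h,x:x+w,::-1],(w*s,h*s),interpolation=cv2.INTER_CUBIC)
# x0,y0,scale 4
L=np.vstack([I(b,180,135,125,95,3),I(a,185,95,125,105,3)])
R=np.vstack([I(b,315,170,85,80,5),I(a,75,165,141,66,3)])
H=600
o=np.zeros((H,800,3),np.uint8);o[:L.shape[0],:375]=L[:600];o[:R.shape[0],375:375+R.shape[1]]=R[:600] if R.shape[1]<=425 else 0
cv2.imwrite('pics/crop1.png',o);print(L.shape,R.shape)
E
```

```text
Traceback (most recent call last):
ValueError: all the input array dimensions except for the concatenation axis must match exactly, but along dimension 1, the array at index 0 has size 425 and the array at index 1 has size 423
```

```bash
python3 - <<'E'
from h import *
import pickle
a,b=pickle.load(open('c0.pkl','rb'))
o=np.zeros((600,800,3),np.uint8)
def P(c,x,y,w,h,s,ox,oy): o[oy:oy+h*s,ox:ox+w*s]=cv2.resize(c['frame'][y:y+h,x:x+w,::-1],(w*s,h*s),interpolation=cv2.INTER_CUBIC)
P(b,182,137,125,95,3,0,0);P(a,190,100,133,104,3,0,288)   # top box, scene box
P(b,315,185,80,60,5,400,0);P(a,80,170,100,74,4,400,304)
cv2.imwrite('pics/crop1.png',o)
E
```

```text
(no output)
```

View pics/crop1.png

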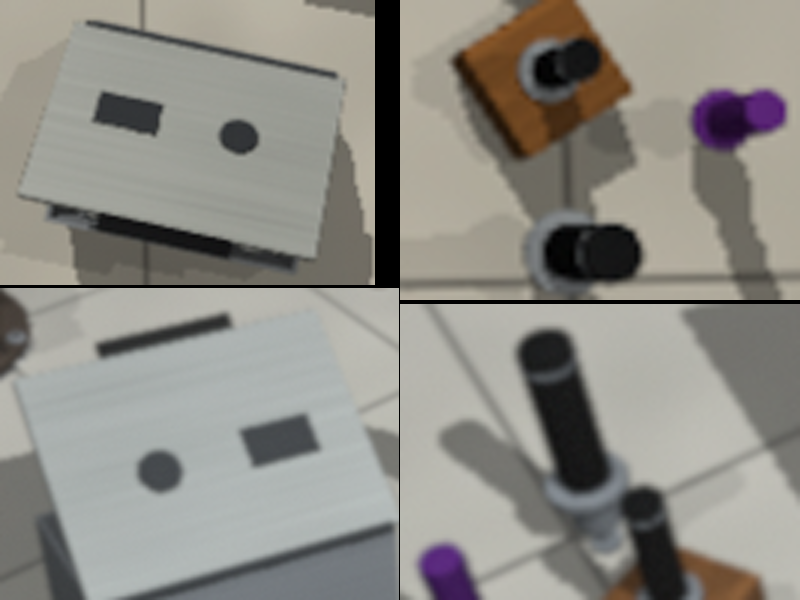

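```bash
python3 - <<'E'
from h import *
import pickle
from scipy.optimize import least_squares
from scipy.spatial.transform import Rotation as Ro
a,b=pickle.load(open('c0.pkl','rb'))
def dark(c,x,y,w,h):
    g=cv2.cvtColor(c['frame'],cv2.COLOR_RGB2GRAY)[y:y+h,x:x+w]; m=(g<110).astype(np.uint8)
    n,_,s,ce=cv2.connectedComponentsWithStats(m); i=1+np.argmax(s[1:,4]); print(s[i]); return ce[i]+[x,y]
dt=dark(b,250,172,25,20); ds=dark(a,230,148,27,26); print(dt,ds)
D=(-.095,-.045,.011)
obs=[(b,dt,D,3),(a,ds,D,3)]
for c,pts in((b,[(188.7,202),(288,223),(211.3,144.3),(296.3,162.7)]),(a,[(296,107.3),(195,130),(321,177.3),(219.3,203.3)])):
    for p,m in zip(pts,[(-.205,.135,.008),(-.205,-.135,.008),(0,.135,.008),(0,-.135,.008)]): obs.append((c,p,m,1))
def f(p,w=1):
    R=Ro.from_euler('ZY',[p[2],p[3]-.3]).as_matrix(); h=np.array([p[0],p[1],.16])
    return np.concatenate([(proj(c,h+R@m)-q)*(k if w else 1) for c,q,m,k in obs])
s=least_squares(f,[.75,0,0,.8],loss='soft_l1'); print(s.x); print(f(s.x,0).reshape(-1,2).round(1))
p=s.x;h=np.array([p[0],p[1],.16])
R0=Ro.from_euler('ZY',[p[2],-.3]).as_matrix();R1=Ro.from_euler('ZY',[p[2],p[3]-.3]).as_matrix()
print('front now',h+R1@(-.19,0,.008),'front shut',h+R0@(-.19,0,.008),'disc shut',h+R0@D,'n',R0[:,2],'tri disc',tri([ray(b,*dt),ray(a,*ds)]), h+R1@D)
print('handle top',onz(b,350.6,196.6,.143),onz(a,140.5,219,.143),tri([ray(b,350.6,196.6),ray(a,140.5,219)]))
print('collar',onz(b,344,199,.056))
print('big', onz(b,437.5*0+315+42.4-.0,185+50.6,.17),'bigfoot',onz(b,315+33,185+50.4,.05)); print('purple',onz(b,315+64,185+24,.05))
for n,u,v,z in(('bottle',134,198,.17),('bowl',142,164,.02),('jar',338,151,.09)): print(n,onz(b,u,v,z))
pickle.dump(p,open('lid.pkl','wb'))
E
```

```text
[  5   5  13  12 120]
[  6   7  14  13 146]
[261.175      182.29166667] [242.76027397 160.7260274 ]
[ 0.6682493  -0.02646987 -0.24426317  0.75000005]
[[ 0.7 -0. ]
 [ 0.2 -0.4]
 [-0.7 -0.2]
 [-1.1  1.2]
 [-3.5 -1.6]
 [ 1.7  0.3]
 [-1.4 -0.1]
 [-1.1  0.6]
 [ 3.3 -0.4]
 [-0.2  3. ]]
front now [0.50561931 0.01406401 0.24984704] front shut [0.48982949 0.01799947 0.11149385] disc shut [ 0.56614929 -0.04739913  0.14243428] n [-0.28674792  0.07146903  0.95533649] tri disc [ 0.5786624  -0.04970978  0.20943601] [ 0.57900582 -0.05060349  0.21122665]
handle top [ 0.53937009 -0.31335705  0.143     ] [ 0.54607228 -0.31721809  0.143     ] [ 0.53977225 -0.31537997  0.13621606]
collar [ 0.53955579 -0.31234616  0.056     ]
big [ 0.42456599 -0.32167758  0.17      ] bigfoot [ 0.42476555 -0.32140746  0.05      ]
purple [ 0.50583256 -0.42371598  0.05      ]
bottle [0.5462608  0.31626005 0.17      ]
bowl [0.67060965 0.3341388  0.02      ]
jar [ 0.6872739  -0.29258504  0.09      ]
```

Candidates for the thermometer in the top view: big black one (352,236), standing free; purple one (382,209), excluded; small black one (347,198), standing in the wooden holder. The crop shows the last is the smaller non-purple one, so it is the one meant. The lid is open about 0.75 rad, with the disc at top (261,182) and scene (243,161).

```bash
cat >> h.py <<'E'
from scipy.spatial.transform import Rotation as Ro
def goto(p,yaw,pos=None,rot=None):
    s=r.get_state(); R=Ro.from_euler('xyz',s['eef_rot'] if rot is None else rot,degrees=True).as_matrix()
    d=R.T@(np.array(p)-(s['tcp_pos'] if pos is None else pos))*100
    print('shift cm',d.round(2),'turn',round(float(-np.radians(yaw-(s['eef_rot'] if rot is None else rot)[2])),3))
E
python3 - <<'E'
from h import *
P0=[.257,.624,.235];E=[180,0,-22.34]
for p in([.257,.624,.32],[.505,.014,.32],[.505,.014,.262]): goto(p,-14,P0,E)
E
```

```text
shift cm [-0.   0.  -8.5] turn -0.146
shift cm [46.12 47.   -8.5 ] turn -0.146
shift cm [46.12 47.   -2.7 ] turn -0.146
```

>>> {"method": "drive_tool", "body": {"plan": "0 0 -8.5 -0.146; 0 0 -8.5 -0.146; 46.1 47 -8.5 -0.146; 46.1 47 -8.5 -0.146; 46.1 47 -8.5 -0.146; 46.1 47 -8.5 -0.146; 46.1 47 -8.5 -0.146; 46.1 47 -8.5 -0.146", "fingers": 1, "squeeze": 10}}

```text
time_s: 1.1
tcp_pos: [0.3978, 0.2749, 0.3195]
eef_rot: [-180.0, 0.0, -13.9]
contact_force: [1.3, 0.3, 0.1]
gripper_width: 0.013
```

```bash
python3 - <<'E'
from h import *
for p in([.505,.014,.32],[.505,.014,.262]): goto(p,-14)
E
```

```text
shift cm [16.69 22.73 -0.05] turn 0.001
shift cm [16.69 22.74  5.75] turn 0.001
```

>>> {"method": "drive_tool", "body": {"plan": "16.7 22.7 0 0; 16.7 22.7 0 0; 16.7 22.7 0 0; 16.7 22.7 0 0; 16.7 22.7 0 0; 16.7 22.7 0 0; 16.7 22.7 3 0; 16.7 22.7 3 0"}}

```text
time_s: 2.1
tcp_pos: [0.5034, 0.0165, 0.2877]
eef_rot: [179.9, 0.2, -14.0]
contact_force: [-0.9, 0.3, 1.2]
gripper_width: 0.0004
```

>>> {"method": "drive_tool", "body": {"plan": "0 0 1.5 0; -0.2 0 3 0; -0.4 0 4.5 0; -0.6 0 6 0; -0.8 0 7.5 0; -1 0 9 0; -1.2 0 10.5 0; -1.3 0 12 0"}}

```text
time_s: 3.1
tcp_pos: [0.4925, 0.0194, 0.1687]
eef_rot: [-180.0, -0.0, -14.0]
contact_force: [1.4, -0.2, 1.1]
gripper_width: 0.0007
```

>>> {"method": "drive_tool", "body": {"plan": "0 0 1 0; 0 0 2 0; -0.1 0 3 0; -0.1 0 3.7 0; -0.1 0 4.2 0; -0.1 0 4.6 0; -0.1 0 4.6 0; -0.1 0 4.6 0"}}

```text
time_s: 4.1
tcp_pos: [0.491, 0.0197, 0.1235]
eef_rot: [180.0, 0.0, -14.0]
contact_force: [0.3, 0.3, -0.1]
gripper_width: 0.0004
```

```bash
python3 - <<'E'
from h import *
for i in range(4):
    cap('top'); print(r.get_state()['contact_force'].round(1))
E
```

```text
[-0.   0.1 -0.1]
[-0.8  0.9  0.8]
[-0.4  0.2  0.2]
[-1.3 -0.6  0.4]
```

>>> {"method": "drive_tool", "body": {"plan": "0 0 0.2 0; 0 0 0.4 0; 0 0 0.5 0; 0 0 0.5 0"}}

```text
time_s: 4.8
tcp_pos: [0.4916, 0.0196, 0.1219]
eef_rot: [-180.0, -0.1, -13.9]
contact_force: [-15.2, 2.2, 36.3]
gripper_width: 0.0006
```

>>> {"method": "drive_tool", "body": {"plan": "0 0 0.15 0; 0 0 0.3 0; 0 0 0.3 0"}}

```text
time_s: 5.18
tcp_pos: [0.4918, 0.0196, 0.1215]
eef_rot: [-180.0, -0.2, -13.8]
contact_force: [-27.3, 3.6, 64.1]
gripper_width: 0.0004
```

>>> {"method": "drive_tool", "body": {"plan": "0 0 0.15 0; 0 0 0.3 0; 0 0 0.3 0"}}

```text
time_s: 5.55
tcp_pos: [0.492, 0.0195, 0.121]
eef_rot: [-180.0, -0.3, -13.8]
contact_force: [-39.7, 5.4, 91.1]
gripper_width: 0.0003
```

>>> {"method": "drive_tool", "body": {"plan": "0 0 -0.6 0; 0 0 -2 0; 0 0 -6 0; 0 0 -12 0; 0 0 -18 0; 0 8 -18 0; 0 14 -18 0; 0 20 -18 0", "fingers": -1}}

```text
time_s: 6.55
tcp_pos: [0.4454, -0.1637, 0.2927]
eef_rot: [-180.0, -0.0, -13.9]
contact_force: [1.7, -0.5, -0.3]
gripper_width: 0.0748
```

```bash
python3 - <<'E'
from h import *
import pickle
a=cap('scene');b=cap('top');pickle.dump((a,b),open('c1.pkl','wb'))
o=np.zeros((600,800,3),np.uint8)
def P(c,x,y,w,h,s,ox,oy): o[oy:oy+h*s,ox:ox+w*s]=cv2.resize(c['frame'][y:y+h,x:x+w,::-1],(w*s,h*s),interpolation=cv2.INTER_CUBIC)
P(b,182,137,125,95,3,0,0);P(a,190,100,133,104,3,0,288)
P(b,315,185,80,60,5,400,0);P(a,80,195,100,74,4,400,304)
cv2.imwrite('pics/crop2.png',o);s=r.get_state();print(s['tcp_pos'],s['eef_rot'],s['contact_force'])
E
```

```text
[ 0.44409053 -0.16654231  0.29239851] [ 1.79950717e+02  6.53061611e-02 -1.42821945e+01] [ 0.837666    0.00284774 -0.36415269]
```

View pics/crop2.png

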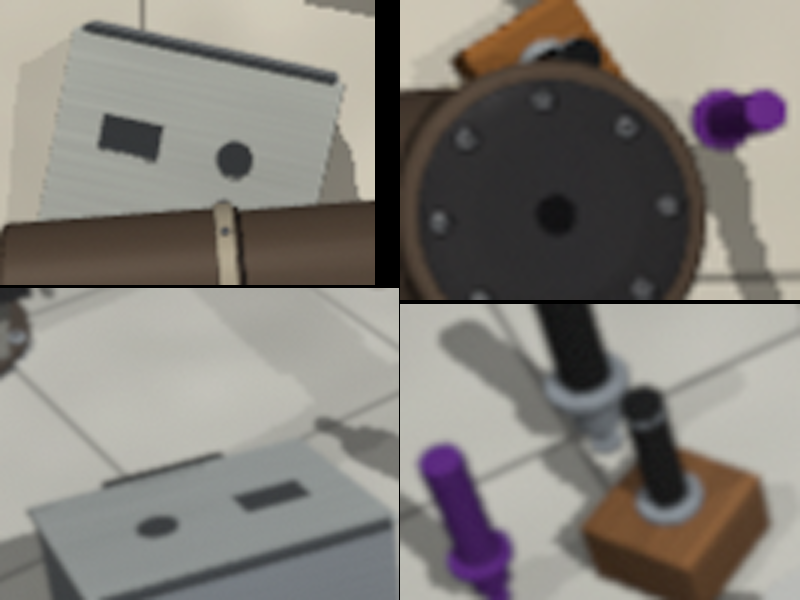

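The lid is shut (the disc is now at top (260,190), scene (242,179)) and the probe still stands in its holder. I'll measure the disc and the handle.

```bash
python3 - <<'E'
from h import *
import pickle
a,b=pickle.load(open('c1.pkl','rb')); p=pickle.load(open('lid.pkl','rb'))
def dark(c,x,y,w,h):
    g=cv2.cvtColor(c['frame'],cv2.COLOR_RGB2GRAY)[y:y+h,x:x+w]; m=(g<105).astype(np.uint8)
    n,_,s,ce=cv2.connectedComponentsWithStats(m); i=1+np.argmax(s[1:,4]); print(s[i]); return ce[i]+[x,y]
dt=dark(b,248,179,24,24);ds=dark(a,230,168,26,22);print(dt,ds)
d=tri([ray(b,*dt),ray(a,*ds)]);print('disc',d,'top@.142',onz(b,*dt,.142),'scene',onz(a,*ds,.142))
# plate centre for yaw: (-95,+45) if symmetric
pt=dark(b,210,172,30,22);ps=dark(a,262,155,40,20);q=tri([ray(b,*pt),ray(a,*ps)]);print('plate',q,'line yaw',np.degrees(np.arctan2(-(q-d)[0],(q-d)[1])))
# hinge ends, far edge of top in top view
e1,e2=[onz(b,182+x/3,137+y/3,.168) for x,y in((88,22),(340,76))];print('hinge yaw',np.degrees(np.arctan2(-(e1-e2)[0],(e1-e2)[1])),e1,e2,'lid yaw',np.degrees(p[2]))
# scene: front edge yaw
f1,f2=[onz(a,190+x/3,100+(y-288)/3,.107) for x,y in((303,438),(30,512))];print(f1,f2,np.degrees(np.arctan2(-(f1-f2)[0],(f1-f2)[1])))
print('handle scene',onz(a,80+643/4-100,195+(398-304)/4,.143),'collar',onz(a,80+(669-400)/4,195+(497-304)/4,.056))
goto([.5395,-.3125,.22],-14)
goto([.5395,-.3125,.1065],-14)
E
```

```text
[  6   5  12  13 116]
[ 6  8 13  7 75]
[259.71551724 189.93103448] [242.10666667 179.05333333]
disc [ 0.56492936 -0.04610222  0.13722985] top@.142 [ 0.56492325 -0.04515775  0.142     ] scene [ 0.56893357 -0.04971908  0.142     ]
[  5   3  21  16 233]
[  6   9  25  10 139]
plate [0.58969826 0.05619138 0.13695852] line yaw -13.611365664251121
hinge yaw -13.39212131141276 [0.69890885 0.09340975 0.168     ] [ 0.64086796 -0.15036908  0.168     ] lid yaw -13.9952488475368
[0.5156339  0.15094992 0.107     ] [ 0.45506975 -0.11210016  0.107     ] -12.965719515974907
handle scene [ 0.54495089 -0.31609646  0.143     ] collar [ 0.5466938  -0.31843658  0.056     ]
shift cm [12.86 11.78  7.24] turn -0.005
shift cm [12.87 11.77 18.59] turn -0.005
```

>>> {"method": "drive_tool", "body": {"plan": "12.9 11.8 0 0; 12.9 11.8 0 0; 12.9 11.8 0 0; 12.9 11.8 4 0; 12.9 11.8 7.2 0; 12.9 11.8 7.2 0; 12.9 11.8 7.2 0"}}

```text
time_s: 7.52
tcp_pos: [0.5436, -0.308, 0.2219]
eef_rot: [180.0, -0.1, -13.9]
contact_force: [-0.1, -0.3, 0.2]
gripper_width: 0.0877
```

```bash
python3 - <<'E'
from h import *
import pickle
c=cap('wrist','w1.png');pickle.dump(c,open('w1.pkl','wb'));s=r.get_state();print(s['tcp_pos'],s['eef_rot'],s['gripper_width'])
for p in([.5395,-.313,.143],[.546,-.317,.143]): print(proj(c,p))
E
```

```text
[ 0.54378501 -0.30802556  0.22238689] [ 1.79971396e+02 -1.33270799e-01 -1.39359246e+01] 0.08776919368991708
[262.42082227 205.14121629]
[265.66055475 195.55797488]
```

View pics/w1.png

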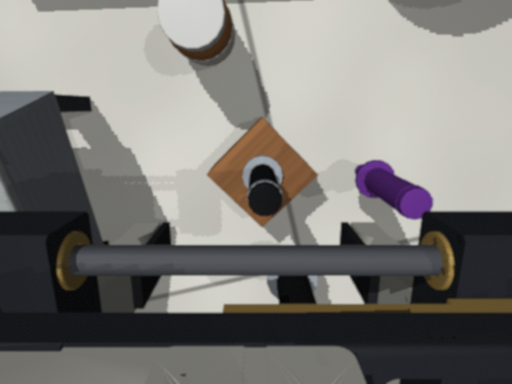

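```bash
python3 - <<'E'
from h import *
import pickle
c=pickle.load(open('w1.pkl','rb'))
print('top',onz(c,265,196,.143),'holder',onz(c,262.5,172.5,.05),'collar',onz(c,262.5,176,.056),'purple top',onz(c,415,202,.125),onz(c,415,202,.14),'jar',onz(c,192,15,.09))
goto([.544,-.316,.1065],-14)
E
```

```text
top [ 0.54579221 -0.31645647  0.143     ] holder [ 0.54444577 -0.31653498  0.05      ] collar [ 0.54222971 -0.31585024  0.056     ] purple top [ 0.50743743 -0.42941021  0.125     ] [ 0.51362243 -0.42301257  0.14      ] jar [ 0.68777748 -0.29359237  0.09      ]
shift cm [ 0.19  0.76 11.59] turn 0.001
```

>>> {"method": "drive_tool", "body": {"plan": "0.2 0.8 0 0; 0.2 0.8 3 0; 0.2 0.8 6 0; 0.2 0.8 9 0; 0.2 0.8 11 0; 0.2 0.8 11.6 0; 0.2 0.8 11.6 0"}}

```text
time_s: 8.45
tcp_pos: [0.5432, -0.3165, 0.1053]
eef_rot: [180.0, -0.0, -14.0]
contact_force: [0.2, 0.3, -0.5]
gripper_width: 0.0876
```

>>> {"method": "drive_tool", "body": {"plan": "0 0 0 0; 0 0 0 0; 0 0 0 0; 0 0 0 0; 0 0 0 0; 0 0 0 0; 0 0 0 0; 0 0 0 0", "fingers": 1, "squeeze": 10}}

```text
time_s: 9.45
tcp_pos: [0.5427, -0.3161, 0.1045]
eef_rot: [-180.0, 0.0, -14.0]
contact_force: [1.0, 1.6, -0.5]
gripper_width: 0.0258
```

>>> {"method": "drive_tool", "body": {"plan": "0 0 -0.8 0; 0 0 -2 0; 0 0 -3 0; 0 0 -3 0; -0.5 0 -3 0; -1 0 -3 0; -1 0 -3 0; -1 0 -3 0"}}

```text
time_s: 10.45
tcp_pos: [0.533, -0.3136, 0.1344]
eef_rot: [-180.0, 0.0, -14.0]
contact_force: [0.8, 0.7, -1.4]
gripper_width: 0.0259
```

>>> {"method": "drive_tool", "body": {"plan": "-0.4 0 0 0; -0.8 0 0 0; -1.2 0 0 0; -1.6 0 0 0; -2 0 0 0; -2.4 0 0 0; -2.7 0 0 0; -2.7 0 0 0"}}

```text
time_s: 11.45
tcp_pos: [0.5066, -0.3071, 0.1346]
eef_rot: [-180.0, 0.0, -14.0]
contact_force: [0.7, 0.1, -2.3]
gripper_width: 0.0255
```

```bash
python3 - <<'E'
from h import *
import pickle
a=cap('scene');b=cap('top');pickle.dump((a,b),open('c2.pkl','wb'))
s=r.get_state();print(s['tcp_pos'],s['eef_rot'],s['contact_force'])
o=np.zeros((600,800,3),np.uint8)
def P(c,x,y,w,h,s,ox,oy): o[oy:oy+h*s,ox:ox+w*s]=cv2.resize(c['frame'][y:y+h,x:x+w,::-1],(w*s,h*s),interpolation=cv2.INTER_CUBIC)
P(a,70,150,133,120,6,0,0) if 0 else P(a,80,160,130,100,6,0,0)
cv2.imwrite('pics/crop3.png',o)
E
```

```text
[ 0.50669304 -0.30717741  0.13457309] [ 1.79998337e+02  2.48703854e-02 -1.39675908e+01] [ 1.38355346  0.08935525 -1.99496242]
```

View pics/crop3.png

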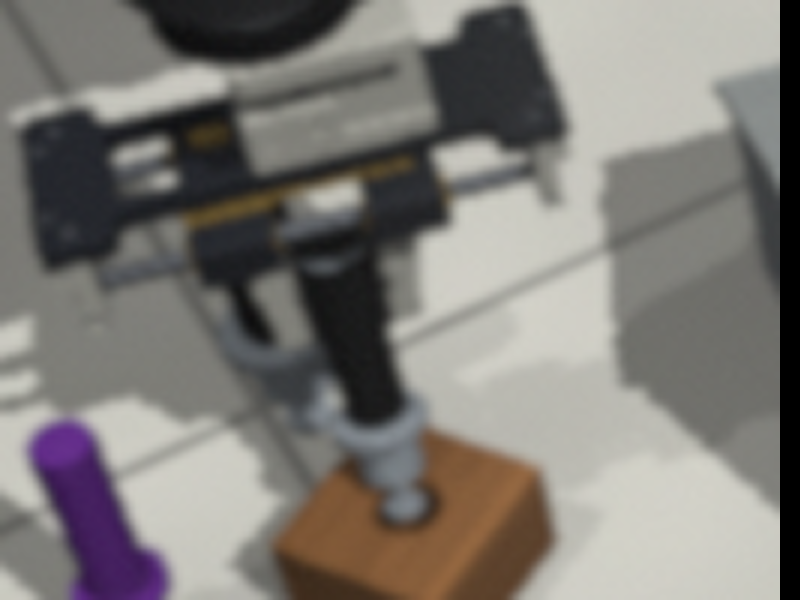

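```bash
python3 - <<'E'
from h import *
import pickle
a,b=pickle.load(open('c2.pkl','rb'))
T=np.array([.5067,-.3072,.1346])
x=np.array([np.cos(np.radians(14)),-np.sin(np.radians(14)),0])
for ph in (8,11,14,17,20):
    n=-np.sin(np.radians(ph))*x+np.cos(np.radians(ph))*np.array([0,0,1])
    G=T+[0,0,.011]
    print(ph,[((proj(a,G-d*n)-[80,160])*6).round(0) for d in(-.0275,.0625,.1075)], (G-.1075*n).round(4))
E
```

```text
8 [array([328., 224.]), array([379., 398.]), array([402., 478.])] [ 0.5212 -0.3108  0.0391]
11 [array([328., 222.]), array([380., 402.]), array([404., 486.])] [ 0.5266 -0.3122  0.0401]
14 [array([328., 220.]), array([381., 407.]), array([406., 494.])] [ 0.5319 -0.3135  0.0413]
17 [array([327., 218.]), array([382., 411.]), array([408., 501.])] [ 0.5372 -0.3148  0.0428]
20 [array([327., 217.]), array([383., 414.]), array([410., 508.])] [ 0.5424 -0.3161  0.0446]
```

>>> {"method": "drive_tool", "body": {"plan": "0 0 0 0; 0 0 0 0; 0 0 -1 0; 0 0 -3 0; 0 0 -7 0; 0 0 -11 0; 0 0 -16 0; 0 0 -16 0", "squeeze": 25}}

```text
time_s: 12.55
tcp_pos: [0.5081, -0.3083, 0.3001]
eef_rot: [179.9, -0.4, -14.0]
contact_force: [-0.5, 0.5, -2.4]
gripper_width: 0.0252
```

```bash
python3 - <<'E'
from h import *
y=np.radians(13.8);ph=.3
x=np.array([np.cos(y),-np.sin(y),0]);n=-np.sin(ph)*x+np.cos(ph)*np.array([0,0,1])
D=np.array([.569,-.049,.142])
T=D+.1375*n-[0,0,.011];print(T,r.get_state()['tcp_pos'],r.get_state()['gripper_width'])
goto(T,-13.8)
E
```

```text
[ 0.5295389  -0.03930742  0.26235877] [ 0.50813356 -0.30826874  0.30010847] 0.025173699633032676
shift cm [ -4.44 -26.62   3.7 ] turn -0.003
```

>>> {"method": "drive_tool", "body": {"plan": "-0.8 -4 0 0; -1.6 -9 0 0; -2.4 -14 0 0; -3.2 -19 0 0; -4 -23.5 0 0; -4.4 -26 1 0; -4.4 -26.6 2.5 0; -4.4 -26.6 3.2 0"}}

```text
time_s: 13.55
tcp_pos: [0.5275, -0.0387, 0.2611]
eef_rot: [179.9, 0.1, -13.9]
contact_force: [-0.2, 0.3, -1.6]
gripper_width: 0.0257
```

>>> {"method": "drive_tool", "body": {"plan": "0 0 0 0; 0 0 0 0"}}

```text
time_s: 13.8
tcp_pos: [0.5285, -0.0393, 0.2629]
eef_rot: [180.0, -0.0, -14.0]
contact_force: [-0.4, -0.1, -1.3]
gripper_width: 0.0259
```

```bash
python3 - <<'E'
from h import *
import pickle
a=cap('scene');b=cap('top');w=cap('wrist');pickle.dump((a,b,w),open('c3.pkl','wb'))
s=r.get_state();print(s['tcp_pos'],s['eef_rot'],s['contact_force'])
o=np.zeros((600,800,3),np.uint8)
def P(c,x,y,w,h,s,ox,oy): o[oy:oy+h*s,ox:ox+w*s]=cv2.resize(c['frame'][y:y+h,x:x+w,::-1],(w*s,h*s),interpolation=cv2.INTER_CUBIC)
P(a,190,85,100,120,5,0,0);P(w,180,110,75*2,100,2,500,0)
cv2.imwrite('pics/crop4.png',o)
E
```

```text
[ 0.52859593 -0.03892621  0.2629896 ] [-1.79984952e+02 -3.83829819e-02 -1.40136888e+01] [-0.06912774 -0.13050784 -1.85181167]
```

View pics/crop4.png

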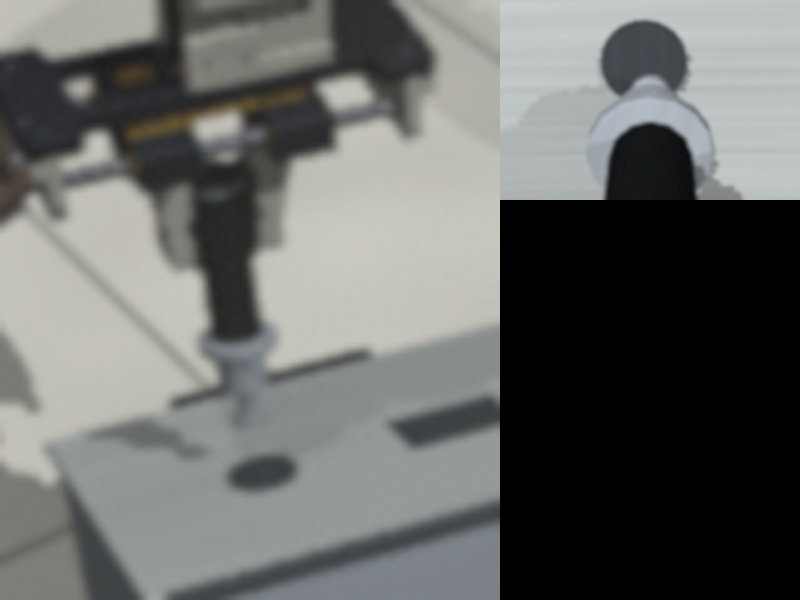

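```bash
python3 - <<'E'
from h import *
import pickle
a,b,w=pickle.load(open('c3.pkl','rb'))
T=np.array([.5286,-.039,.263]);G=T+[0,0,.011]
x=np.array([np.cos(np.radians(14)),-np.sin(np.radians(14)),0])
S=lambda p:((proj(a,p)-[190,85])*5).round(0)
W=lambda p:((proj(w,p)-[180,110])*2+[500,0]).round(0)
for ph in (11,14,17.2,20):
    n=-np.sin(np.radians(ph))*x+np.cos(np.radians(ph))*np.array([0,0,1])
    print(ph,[S(G-d*n) for d in(-.0275,.0625,.1075)],[W(G-d*n) for d in(.0625,.1075)],(G-.1075*n).round(4))
for D in([.569,-.049,.142],[.565,-.046,.142],[.567,-.0475,.142],[.569,-.049,.138]): print(S(D),W(D))
print('wrist disc',onz(w,180+(644-500)/2,110+60/2,.142))
E
```

```text
11 [array([215., 159.]), array([236., 327.]), array([246., 405.])] [array([649., 172.]), array([649., 120.])] [ 0.5485 -0.044   0.1685]
14 [array([214., 158.]), array([238., 329.]), array([249., 410.])] [array([649., 163.]), array([649., 106.])] [ 0.5538 -0.0453  0.1697]
17.2 [array([213., 157.]), array([240., 332.]), array([253., 414.])] [array([649., 154.]), array([649.,  91.])] [ 0.5594 -0.0467  0.1713]
20 [array([213., 156.]), array([242., 334.]), array([256., 418.])] [array([649., 145.]), array([649.,  78.])] [ 0.5643 -0.0479  0.173 ]
[262. 470.] [649.  57.]
[262. 463.] [644.  68.]
[262. 466.] [646.  62.]
[262. 476.] [649.  56.]
wrist disc [ 0.56822458 -0.04682316  0.142     ]
```

>>> {"method": "drive_tool", "body": {"plan": "0.15 -0.1 0.5 0; 0.3 -0.1 1 0; 0.45 -0.1 1.5 0; 0.6 -0.1 2 0; 0.7 -0.1 2.3 0; 0.77 -0.1 2.5 0; 0.77 -0.1 2.5 0; 0.77 -0.1 2.5 0"}}

```text
time_s: 14.95
tcp_pos: [0.5362, -0.0393, 0.2377]
eef_rot: [-180.0, -0.0, -14.0]
contact_force: [0.0, -0.5, -1.5]
gripper_width: 0.0256
```

```bash
cat > fz.py <<'E'
from h import *
F=[];
for i in range(10):
    c=cap('wrist',None); s=r.get_state(); F.append(s['contact_force'])
print(np.mean(F,0).round(2),np.std(F,0).round(2),s['tcp_pos'].round(4),s['time_s'])
E
python3 fz.py
```

```text
[ 0.12  0.41 -1.46] [0.58 0.58 0.46] [ 0.5361 -0.0393  0.2376] 15.45
```

>>> {"method": "drive_tool", "body": {"plan": "0.05 0 0.16 0; 0.1 0 0.32 0; 0.15 0 0.48 0; 0.2 0 0.64 0; 0.24 0 0.76 0; 0.24 0 0.76 0; 0.24 0 0.76 0"}}

```text
time_s: 16.32
tcp_pos: [0.5384, -0.0399, 0.2301]
eef_rot: [-180.0, -0.0, -14.0]
contact_force: [-1.9, 0.4, 1.6]
gripper_width: 0.0256
```

```bash
python3 fz.py
```

```text
[-1.45  0.67  1.91] [0.53 0.66 0.56] [ 0.5385 -0.0399  0.23  ] 16.825
```

```bash
python3 - <<'E'
from h import *
a=cap('scene');w=cap('wrist');b=cap('top')
s=r.get_state();print(s['tcp_pos'],s['contact_force'],s['time_s'])
o=np.zeros((600,800,3),np.uint8)
def P(c,x,y,w,h,s,ox,oy): o[oy:oy+h*s,ox:ox+w*s]=cv2.resize(c['frame'][y:y+h,x:x+w,::-1],(w*s,h*s),interpolation=cv2.INTER_CUBIC)
P(a,200,110,66,90,6,0,0);P(w,205,105,100,90,4,400,0);P(b,120,130,100,80,2,400,370);P(b,300,130,100,80,2,600,370)
cv2.imwrite('pics/crop5.png',o)
G=s['tcp_pos']+[0,0,.011];x=np.array([.9703,-.2419,0])
for ph in(10,14,17.2,20):
    n=-np.sin(np.radians(ph))*x+np.cos(np.radians(ph))*np.array([0,0,1])
    print(ph,[((proj(a,G-d*n)-[200,110])*6).round() for d in(-.0275,.0625,.1015)],[((proj(w,G-d*n)-[205,105])*4+[400,0]).round() for d in(.0625,.1015)],(G-.1015*n).round(4))
E
```

```text
[ 0.53844839 -0.0399076   0.22997001] [-1.64932179  0.47921016  1.91884519] 16.975
10 [array([215., 123.]), array([237., 316.]), array([246., 394.])] [array([598., 371.]), array([598., 280.])] [ 0.5556 -0.0442  0.141 ]
14 [array([213., 121.]), array([240., 320.]), array([252., 401.])] [array([598., 346.]), array([598., 244.])] [ 0.5623 -0.0458  0.1425]
17.2 [array([212., 120.]), array([243., 323.]), array([256., 407.])] [array([598., 327.]), array([598., 216.])] [ 0.5676 -0.0472  0.144 ]
20 [array([211., 119.]), array([245., 326.]), array([259., 411.])] [array([598., 311.]), array([598., 192.])] [ 0.5721 -0.0483  0.1456]
```

View pics/crop5.png

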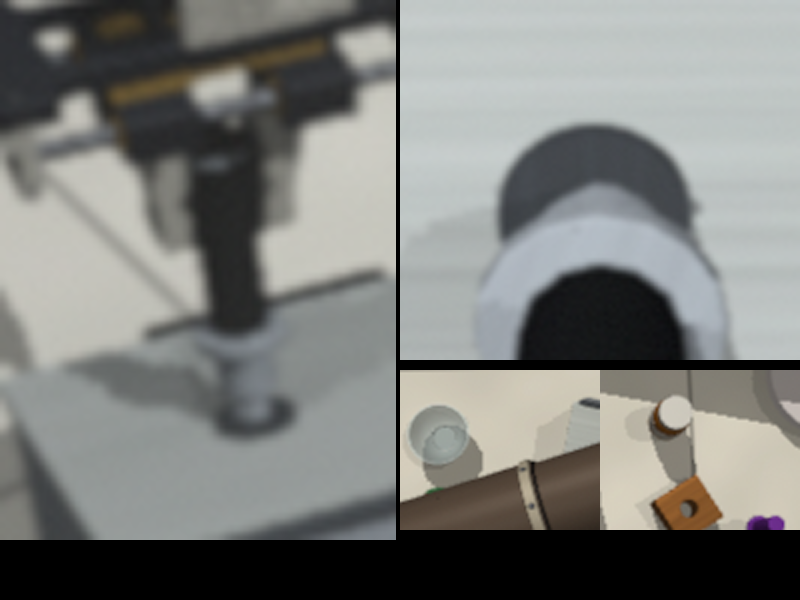

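```bash
python3 -c "
from plant import r
print(r.close_job(), r.get_state()['contact_force'])"
```

```text
the job is handed in; nothing more can be done
the job is handed in; nothing more can be done
```

The lid is shut and the job is handed in, with the thermometer pressing on the disc, still gripped. `close_job` reports no verdict.

**What I did**
- I pushed the lid shut with closed fingers.
- I took the small black thermometer from its holder. The tool can't be tilted, so I pulled the half-lifted probe against the rim of the holder's hole. That leaned it about 17° in the grip.
- I then lifted it clear, carried it over, and pressed it square onto the disc.

**Last checks (about 17 s in)**
- **Force:** the change on the tool was about 3.7 N, along the disc's normal. That means the spring foot is pushed in about 6 mm, near half-way.
- **Position:** in both the scene and wrist views the foot looks centred on the disc to within 2–3 mm.
- **Grip and lid:** the thermometer was still gripped just before contact (25.6 mm opening), and the lid looks shut.
- **Bystanders:** the bowl and jar look unmoved. The bottle was mostly hidden by the arm in the last top view, so I did not check it again.

**What disagreed or went wrong**
- **Lid push too hard:** I sent several pushes in one go, and the wrist force reached about 91 N, under its 120 N limit. The fingers pressed the lid well beyond the 2 N needed; I took the 40 N limit on the arm and gripper body not to cover the fingers, but did not confirm it.
- **Camera disagreement:** the scene and top cameras differed by 4–7 mm, so I used the wrist view to settle it.
- **Tilt:** the handle's slope in the scene view suggested a few degrees less lean than the wrist view (about 17°). The limit is 9°.

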